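Clear the jar and hold the tasting chest open

ROBOT

A 6-joint arm with a two-finger parallel gripper is mounted at the origin on the work surface. World frame = base frame: x ahead of the robot, y to its left, z up, the work surface at z = 0. Lengths are in m, angles in rad, forces in N, time in s.
With the tool pointing down it reaches from about 0.3 to 0.775 m from the base axis. Payload 14.6 kg.
Tool frame: the origin (TCP) lies at the very end of the fingers, on their centre line; the grasp point (between the pads) lies 19 mm behind it; y points along the fingers, x is the direction in which the jaws open and shut, and the axes are right-handed (so a half turn about y gives the same grasp; the last joint's range is limited). The gripper opens to 94 mm and grips with 3 to 60 N. Pads are 16 mm wide; open, the fingers measure 119 mm over their backs; the gripper's body (75 mm by 177 mm) begins 78 mm behind the grasp point.
Start: joints at [-1.396, 0.3, 1.521, -0, 1.321, -0.067], TCP at [0.132, -0.534, 0.205] pointing down, gripper open.
Joint ranges: [-3.03, 3.03], [-0.79, 2.21], [0.23, 2.52], [-1.04, 4.18], [0, 3.07], [-2.55, 2.55]. Speed limits (rad/s): [2.22, 2.22, 2.57, 3.14, 3.14, 3.14].

INTERFACE

Orientations are given as [roll, pitch, yaw] about the fixed x, y, z axes, in that order (R = Rz(yaw) Ry(pitch) Rx(roll)).
In Python, from station import get_obs, cams, hand_in gives the robot as it stands. The module is installed in compiled form; this text tells all that it offers.
- The arm moves only by the tool step_arm, never from a script. Its argument "plan" is a list of rows, each an object with "grip": the closure, from -1 (fully open) to 1 (shut), so that 0 is half open; "slide": the shift along the tool's x, y, z in m, a list of three; "spin": the turn about the tool's y in degrees. A call has 1 to 20 rows; each row shifts and turns the commanded pose from where the row before left it, along the tool's axes as they then stand; what a row does not reach is not made up. A row lasts 1/12 s, in which the tool goes at most 41.7 mm and 7.16 degrees, less where a joint would pass 70% of its speed; a pose out of reach is approached as far as the arm can. A call is refused whole if a number of a shift passes 0.0417 or a number of a turn 7.16, either way. A call with a gripper value outside its range is refused whole. The fingers move at their own pace and stop on an object; "force" is the grip in N (left out, the last holds). Time passes only in rows, so rows that do not move let the fingers close. It gives the time, the measured TCP pose, the force and the opening at its end, in the units of the state.
- get_obs(): the state, without advancing time (a new reading comes with each control period).
- cams.camera(name): name is "scene" or "top" or "wrist"; returns the picture (384x512x3 uint8, blue, green, red); there is no depth.
- cams.calibration(name): a dict with "K" (3x3 intrinsics, pixels), "T" (4x4, takes a point from camera to world coordinates). Camera axes: x right, y up, looking along -z (the intrinsics and any distortion apply to the point x, -y, -z); pixel columns grow to the right and rows downward; lengths in m; the calibration is good to about 2 mm. The wrist camera is an equidistant fisheye: a pixel r from the principal point sees the ray r / f radians off the axis. A picture is of the moment at which its call begins: read the wrist's pose just before it. calibration takes no time and is no camera call; for the wrist camera it gives the pose at the moment of the call.
- hand_in(): hands the job in, once; it reports no verdict.
The state is a dict: "time_s": time; "qpos": joint angles; "joint_vel": joint speeds; "tau": joint torques, N m; "ee_pos": TCP position; "eef_rot": TCP orientation; "force": force on the tool from outside, world axes, zero at the start; "moment": the same for the moment, N m; "grip_width": finger opening in m.
Only numpy, scipy, OpenCV 4.12 (cv2) and the standard library are available. Lean on these libraries where they do the work, as an engineer would, in place of code of your own. Each camera call takes 0.05 s, during which the arm holds its last target.

TASK

A jam jar has been left on the lid of the wooden tasting chest: set it down gently and upright, wholly on the round slate coaster, without ever tipping it over, and let go of it. Then lift the chest's lid, which falls shut by itself, to an opening angle of 50 degrees and finish while still holding it steady at that angle, without letting go. Leave the bottle, the honey jar and the mug as they stand.

Things in the scene. Friction and masses are not known exactly. Their poses are not given: they have to be found in the camera images.
- jam_jar: (mm) Jam jar with dark red contents, a pale label and a red screw lid; loose, about 0.3 kg, diameter 58, height 85 (the red lid, diameter 56, is its top 16). It starts standing on the chest's lid. Origin: centre of its underside; z up along its axis.
- coaster: (mm) Round dark grey slate coaster, fixed on the counter, diameter 120, 6 thick; left or right of the chest. Origin: centre of its underside, at counter height (its top is 6 higher).
- chest: (mm) Brown wooden box fixed on the counter, 180 deep (its x) by 260 wide (its y) by 100 high without the lid. Origin: centre of its underside; its x points away from the robot, from the front (handle) side to the hinge side.
- lid: (mm) The chest's hinged lid: wooden board 180 by 270, 12 thick, about 0.5 kg, its top at height 112 when shut; a bar handle stands out from its front edge. Turns easily and falls shut when let go below about 90 degrees. Origin: on the hinge axis, middle of the chest's far top edge, height 100. Its y is the hinge axis, z normal to the board; board and handle lie on its -x side.
- lid_bar (a point): (mm) Middle of the steel bar handle: round, diameter 14, 140 long, parallel to the hinge, 228 ahead of it and 6 above it when shut, 48 ahead of the lid's front edge (height 106). Between bar and lid edge or chest front is a clear gap of 41; brackets near its ends leave 124 clear between them; below it is open to the counter. The bar can turn between gripping fingers. Axes as the lid's.
- lid_axis (a point): (mm) Middle of the hinge axis, fixed to the chest, at height 100; axes as the chest's (y along the hinge). With the lid open at 50 degrees the bar's middle lies 142 towards the chest's front from this point and 179 above it (height 279).
- lid_hinge (a joint): Opening angle of the lid in rad: 0 shut, grows as the front edge rises; 50 degrees is 0.873; stop at 1.9.
- liqueur_bottle: (mm) Bystander: amber bottle with a blue cap, diameter 68, height 200, loose, on the side of the chest opposite the coaster. Origin: centre of its underside.
- honey_jar: (mm) Bystander: jar with golden contents and yellow lid, diameter 58, height 85, loose, beside the chest. Origin: centre of its underside.
- mug: (mm) Bystander: blue mug, diameter 76, height 85, loose, beside the chest. Origin: centre of its underside.
Not all that is in view belongs to the job. Leave any pink, purple or turquoise look-alike of the jam_jar alone.

How it is judged:
By the outcome, as a careful person would: the job done as asked, in the order asked, and still so for the second after the job is handed in, while the arm keeps its last pose, push and grip.
It also fails if it takes over 58 s, if anything falls off the work surface, if the arm or the gripper's body presses on something with over 40 N, if the wrist force passes 120 N, or if a joint passes its speed limit or range.

## Working session

There is one attempt and no reset: what is moved stays moved. The work goes in short steps, Python scripts to look and compute and a tool call to move; the robot and the scene stay as the last step left them, time stands still between calls to the robot, and variables do not carry over. Pictures are saved under pics/ and viewed, and the job is handed in when it is done.

Besides the shell and the picture viewer there is one more tool, called after "Request:" by a JSON object that holds its "name" and its "arguments", one argument or row to a line. step_arm: Moves the arm, as the interface text tells. Its arguments: {"type":"object","properties":{"plan":{"type":"array","items":{"type":"object","properties":{"grip":{"type":"number"},"slide":{"type":"array","items":{"type":"number"}},"spin":{"type":"number"}}}},"force":{"type":"number"}},"required":["plan"]}

```bash
mkdir -p pics
python3 - <<'E'
from station import get_obs,cams
import cv2,numpy as np
np.set_printoptions(precision=4,suppress=True)
o=get_obs();print(o)
for n in("scene","top"):
    c=cams.calibration(n);print(n,{k:v for k,v in c.items()})
    cv2.imwrite(f"pics/{n}0.png",cams.camera(n))
c=cams.calibration("wrist");print(c)
E
```

```text
{'time_s': 0.0, 'qpos': array([-1.3956,  0.3004,  1.5216,  0.    ,  1.3207, -0.0666]), 'joint_vel': array([-0.002 ,  0.0003, -0.0016, -0.0011, -0.0011, -0.0004]), 'tau': array([ -0.0023, -53.181 , -35.2741,   0.0706,   0.0244,  -0.    ]), 'ee_pos': array([ 0.1316, -0.5337,  0.2049]), 'eef_rot': array([-1.5707,  0.0011, -1.329 ]), 'force': array([-0.1688,  0.8399,  0.0082]), 'moment': array([ 0.035 , -0.0208,  0.0461]), 'grip_width': 0.09401681197975453}
scene {'K': array([[491.4096,   0.    , 253.1562],
       [  0.    , 491.4096, 190.5194],
       [  0.    ,   0.    ,   1.    ]]), 'T': array([[-0.8591, -0.3958,  0.3246,  1.0212],
       [ 0.5115, -0.6403,  0.5731,  0.7429],
       [-0.0189,  0.6584,  0.7525,  1.0626],
       [ 0.    ,  0.    ,  0.    ,  1.    ]])}
top {'K': array([[393.9044,   0.    , 249.3834],
       [  0.    , 393.9044, 195.5982],
       [  0.    ,   0.    ,   1.    ]]), 'T': array([[-0.0112,  0.9935, -0.113 ,  0.4683],
       [-0.9997, -0.0134, -0.0185, -0.0096],
       [-0.0199,  0.1128,  0.9934,  1.3425],
       [ 0.    ,  0.    ,  0.    ,  1.    ]])}
{'K': array([[297.3186,   0.    , 260.0007],
       [  0.    , 297.3186, 187.9607],
       [  0.    ,   0.    ,   1.    ]]), 'T': array([[ 0.2404,  0.9347,  0.2618,  0.2079],
       [-0.9707,  0.2318,  0.0638, -0.5145],
       [-0.001 , -0.2695,  0.963 ,  0.3836],
       [ 0.    ,  0.    ,  0.    ,  1.    ]])}
```

View pics/scene0.png

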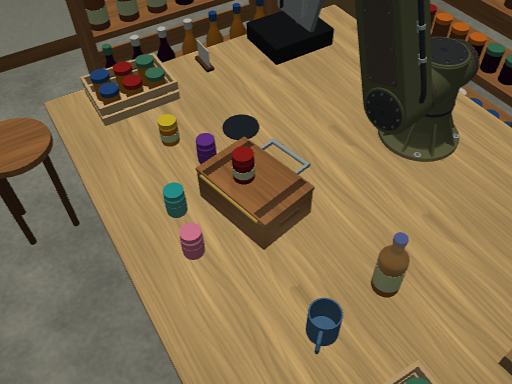

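View pics/top0.png

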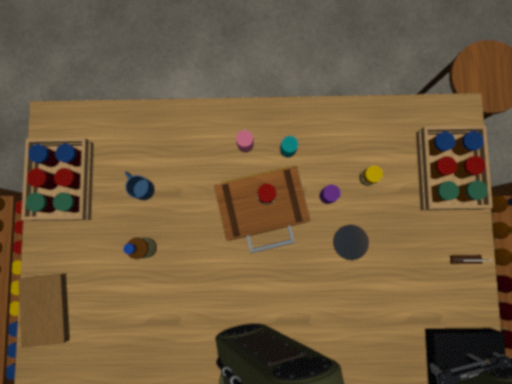

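Top view: the jam jar (red lid on the chest) is at (267,192). Things that could be taken for it are purple (331,193), turquoise (289,146), pink (245,140), honey (373,175), and the crate jars with red lids (473,167) and (65,178). I choose (267,192), the only one standing on the chest's lid. The coaster is at (351,242) and the bar runs from about (248,249) to (293,240). Next I measure and take a close crop.

```bash
cat > h.py <<'E'
import numpy as np,cv2
from station import get_obs,cams
np.set_printoptions(precision=4,suppress=True)
def ray(c,u,v):
    K,T=c["K"],c["T"]
    d=np.array([(u-K[0,2])/K[0,0],-(v-K[1,2])/K[1,1],-1.])
    return T[:3,3],T[:3,:3]@d
def onz(c,u,v,z):
    p,d=ray(c,u,v);return p+d*(z-p[2])/d[2]
def proj(c,P):
    q=c["T"][:3,:3].T@(np.asarray(P)-c["T"][:3,3]);q=q/-q[2]
    return np.array([c["K"][0,0]*q[0]+c["K"][0,2],-c["K"][1,1]*q[1]+c["K"][1,2]])
def blobs(mask,mn=40):
    n,l,s,ce=cv2.connectedComponentsWithStats(mask.astype(np.uint8))
    return [(ce[i],s[i]) for i in range(1,n) if s[i][4]>=mn]
E
python3 - <<'E'
from h import *
t=cv2.imread("pics/top0.png");s=cv2.imread("pics/scene0.png")
ct,cs=cams.calibration("top"),cams.calibration("scene")
def red(i):
    h=cv2.cvtColor(i,cv2.COLOR_BGR2HSV);return ((h[...,0]<6)|(h[...,0]>174))&(h[...,1]>190)&(h[...,2]>60)
for ce,st in blobs(red(t)): print("top red",ce,st,onz(ct,*ce,.197))
for ce,st in blobs(red(s)): print("sc red",ce,st,onz(cs,*ce,.19))
h=cv2.cvtColor(t,cv2.COLOR_BGR2HSV)
m=(h[...,2]<75)&(h[...,1]<110)
for ce,st in blobs(m,300): print("dark",ce,st,onz(ct,*ce,.006))
h2=cv2.cvtColor(s,cv2.COLOR_BGR2HSV)
m=(h2[...,2]<75)&(h2[...,1]<110)
for ce,st in blobs(m,300): print("sc dark",ce,st,onz(cs,*ce,.006))
# bar: bluish grey
for im,c,hh,(x0,y0,x1,y1),n in((t,ct,h,(235,215,305,260),"t"),(s,cs,h2,(255,130,320,180),"s")):
    m=np.zeros(hh.shape[:2],bool);m[y0:y1,x0:x1]=((hh[...,0]>85)&(hh[...,0]<130)&(hh[...,2]>70))[y0:y1,x0:x1]
    for ce,st in blobs(m,15):print(n,"bar",ce,st)
    cv2.imwrite(f"pics/m_{n}.png",cv2.resize(m.astype(np.uint8)*255,None,fx=1.5,fy=1.5))
a=cv2.resize(t[120:270,200:390],None,fx=4,fy=4,interpolation=cv2.INTER_CUBIC)
cv2.imwrite("pics/crop_t.png",a)
a=cv2.resize(s[105:255,170:330],None,fx=4,fy=4,interpolation=cv2.INTER_CUBIC)[:600]
cv2.imwrite("pics/crop_s.png",a)
E
```

```text
top red [446.221  165.6268] [437 157  20  18 276] [ 0.679  -0.5648  0.197 ]
top red [474.8316 165.0491] [465 156  20  19 285] [ 0.6795 -0.6476  0.197 ]
top red [ 36.3123 177.4461] [ 28 168  18  19 269] [0.6615 0.6451 0.197 ]
top red [ 63.4145 177.2036] [ 53 169  21  17 275] [0.661  0.5637 0.197 ]
top red [266.3721 192.7519] [258 184  18  18 258] [ 0.6063 -0.0381  0.197 ]
top red [ 17.8871 206.8871] [ 15 201   6  13  62] [0.5743 0.6957 0.197 ]
top red [ 17.9419 226.9186] [ 14 221   8  13  86] [0.5152 0.6922 0.197 ]
top red [ 16.8523 246.8636] [ 13 241   8  13  88] [0.4572 0.6922 0.197 ]
sc red [432.4651   7.814 ] [430   4   7   8  43] [-0.3104 -0.3161  0.19  ]
sc red [121.4304  66.3797] [113  61  18  11 158] [ 0.7294 -0.5666  0.19  ]
sc red [131.6243  80.0809] [123  75  19  11 173] [ 0.7286 -0.4843  0.19  ]
sc red [242.3047 153.6022] [232 146  22  16 279] [ 0.6047 -0.0427  0.19  ]
sc red [242.1538 164.6154] [232 160  22   8  52] [ 0.6243 -0.0093  0.19  ]
dark [350.3319 241.8795] [334 225  34  35 913] [ 0.4595 -0.3216  0.006 ]
dark [271.0491 358.9537] [ 217  324  125   60 4708] [ 0.0837 -0.0493  0.006 ]
dark [467.8169 356.8317] [ 427  330   85   54 3915] [ 0.0867 -0.6844  0.006 ]
sc dark [290.6357  29.6656] [ 247    0   86   65 3544] [ 0.0013 -0.7166  0.006 ]
sc dark [409.9632  73.4316] [  355     0   124   161 13298] [-0.196  -0.2449  0.006 ]
sc dark [240.3956 126.4365] [223 115  36  25 685] [ 0.4598 -0.3197  0.006 ]
```

View pics/crop_t.png

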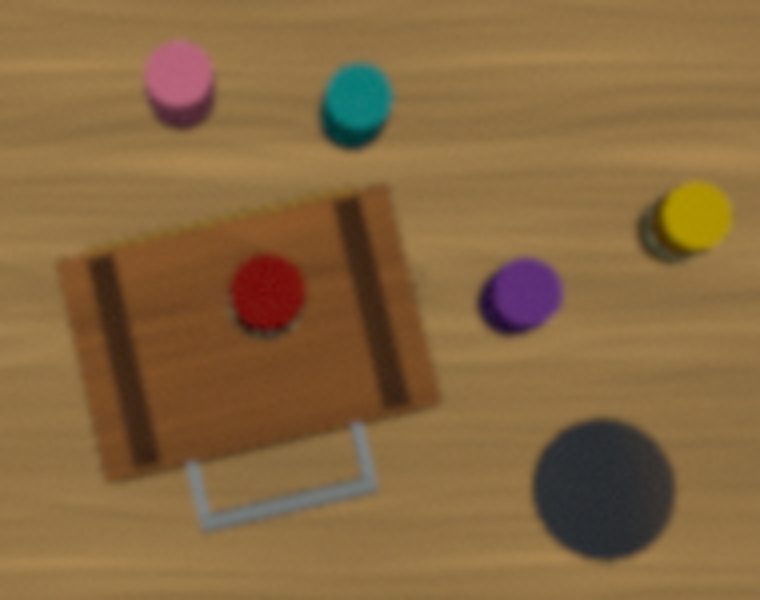

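View pics/crop_s.png

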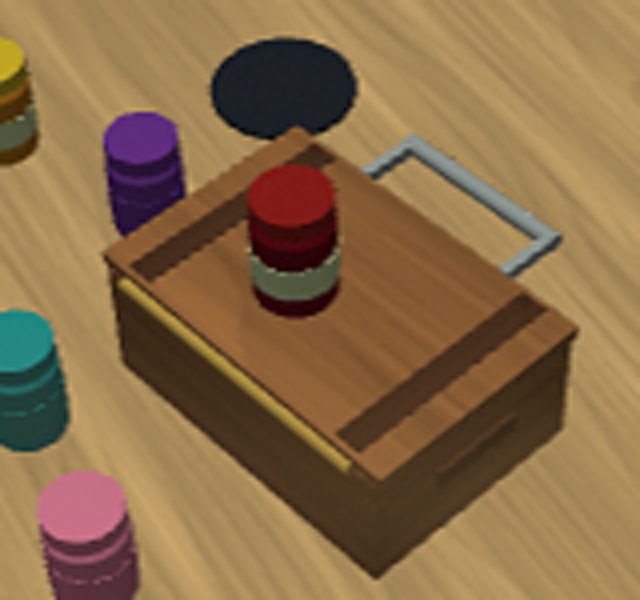

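The crop confirms it: a dark red jar with a pale label and red lid, standing on the chest. Bar ends are near (252,250) and (293.7,241.3) in the top image; lid corners are read from the same crop.

Run:
```python
from h import *
t=cv2.imread("pics/top0.png");s=cv2.imread("pics/scene0.png")
ct,cs=cams.calibration("top"),cams.calibration("scene")
f=lambda x,y:(x/4+200-.4,y/4+120-.4)
C=[onz(ct,*f(*p),.112) for p in((56,260),(105,480),(440,402),(388,188))]
for c in C:print(c)
print("lid centre",np.mean(C,0))
for a,b in((0,3),(1,2),(1,0),(2,3)):
    d=C[b]-C[a];print(np.linalg.norm(d),np.degrees(np.arctan2(d[1],d[0])))
# bar
B=[onz(ct,*f(*p),.106) for p in((208,520),(375,485))];print("bar",B,np.mean(B,0),np.linalg.norm(B[0]-B[1]))
g=lambda x,y:(x/4+170-.4,y/4+105-.4)
B=[onz(cs,*g(*p),.106) for p in((412,142),(553,240))];print("bar s",B,np.mean(B,0),np.linalg.norm(B[0]-B[1]))
D=[onz(cs,*g(*p),.112) for p in((105,258),(298,128),(577,330),(378,480))];print(D,np.mean(D,0))
for a,b in((0,3),(1,2),(1,0),(2,3)):
    d=D[b]-D[a];print(np.linalg.norm(d),np.degrees(np.arctan2(d[1],d[0])))
# jar top: ellipse in scene & top
print("jar s",onz(cs,*g(292,197),.197),"jar t",onz(ct,*f(268,291),.197))
for n,p,z in(("purple",(528,293),.085),("honey",(697,216),.085),("teal",(358,102),.085)):print(n,onz(ct,*f(*p),z))
print("bottle",onz(ct,130,249,.2),"mug",onz(ct,143,188,.085))
```

```text
[0.6448 0.126  0.112 ]
[0.4716 0.088  0.112 ]
[ 0.529  -0.1733  0.112 ]
[ 0.6986 -0.1371  0.112 ]
lid centre [ 0.586  -0.0241  0.112 ]
0.26857467817521286 -78.44480582877065
0.26756576053879033 -77.61452871404583
0.17730403205456602 12.372588084894009
0.1734152327076794 12.04827115160747
bar [array([0.4398, 0.0084, 0.106 ]), array([ 0.4653, -0.1219,  0.106 ])] [ 0.4526 -0.0567  0.106 ] 0.13275712169495923
bar s [array([ 0.4642, -0.1201,  0.106 ]), array([0.435 , 0.0121, 0.106 ])] [ 0.4496 -0.054   0.106 ] 0.13535668181809563
[array([ 0.7028, -0.1275,  0.112 ]), array([ 0.5287, -0.1699,  0.112 ]), array([0.4719, 0.0911, 0.112 ]), array([0.6447, 0.1271, 0.112 ])] [ 0.587  -0.0198  0.112 ]
0.2611244762579952 102.86112260167123
0.267068152592444 102.2772208893434
0.17913966917669308 13.671737063866116
0.17643277016023096 11.758398752050994
jar s [ 0.6078 -0.0352  0.197 ] jar t [ 0.6075 -0.0388  0.197 ]
purple [ 0.6166 -0.2497  0.085 ]
honey [ 0.6771 -0.387   0.085 ]
teal [ 0.775  -0.1173  0.085 ]
bottle [0.4474 0.3588 0.2   ] mug [0.6407 0.3581 0.085 ]
```

Two-view results: jar (0.608,-0.037), coaster (0.460,-0.321), chest yaw about 12.4°, hinge about (0.674,-0.003), bar about (0.451,-0.054). I turn the tool to the chest yaw while rising.

Request:
{"name": "step_arm", "arguments": {
  "plan": [
    {"grip":-1,"slide":[0,-0.008,0],"spin":-6.81},
    {"grip":-1,"slide":[0,-0.008,0],"spin":-6.81},
    {"grip":-1,"slide":[0,-0.008,0],"spin":-6.81},
    {"grip":-1,"slide":[0,-0.008,0],"spin":-6.81},
    {"grip":-1,"slide":[0,-0.008,0],"spin":-6.81},
    {"grip":-1,"slide":[0,-0.008,0],"spin":-6.81},
    {"grip":-1,"slide":[0,-0.008,0],"spin":-6.81},
    {"grip":-1,"slide":[0,-0.008,0],"spin":-6.81},
    {"grip":-1,"slide":[0,-0.008,0],"spin":-6.81},
    {"grip":-1,"slide":[0,-0.008,0],"spin":-6.81},
    {"grip":-1,"slide":[0,-0.008,0],"spin":-6.81},
    {"grip":-1,"slide":[0,-0.008,0],"spin":-6.81},
    {"grip":-1,"slide":[0,-0.008,0],"spin":-6.81},
    {"grip":-1,"slide":[0,0,0],"spin":0},
    {"grip":-1,"slide":[0,0,0],"spin":0}
  ]
}}

```text
time_s: 1.35
ee_pos: [0.1317, -0.534, 0.3092]
eef_rot: [-1.571, -0.0, 0.212]
force: [0.6, -0.3, 0.3]
grip_width: 0.0941
```

Request:
{"name": "step_arm", "arguments": {
  "plan": [
    {"grip":-1,"slide":[0.0285,0,0.0193],"spin":0},
    {"grip":-1,"slide":[0.0285,0,0.0193],"spin":0},
    {"grip":-1,"slide":[0.0285,0,0.0193],"spin":0},
    {"grip":-1,"slide":[0.0285,0,0.0193],"spin":0},
    {"grip":-1,"slide":[0.0285,0,0.0193],"spin":0},
    {"grip":-1,"slide":[0.0285,0,0.0193],"spin":0},
    {"grip":-1,"slide":[0.0285,0,0.0193],"spin":0},
    {"grip":-1,"slide":[0.0285,0,0.0193],"spin":0},
    {"grip":-1,"slide":[0.0285,0,0.0193],"spin":0},
    {"grip":-1,"slide":[0.0285,0,0.0193],"spin":0},
    {"grip":-1,"slide":[0.0285,0,0.0193],"spin":0},
    {"grip":-1,"slide":[0.0285,0,0.0193],"spin":0},
    {"grip":-1,"slide":[0.0285,0,0.0193],"spin":0},
    {"grip":-1,"slide":[0.0285,0,0.0193],"spin":0},
    {"grip":-1,"slide":[0.0285,0,0.0193],"spin":0},
    {"grip":-1,"slide":[0.0285,0,0.0193],"spin":0},
    {"grip":-1,"slide":[0.0285,0,0.0193],"spin":0},
    {"grip":-1,"slide":[0.0285,0,0.0193],"spin":0},
    {"grip":-1,"slide":[0.0285,0,0.0193],"spin":0},
    {"grip":-1,"slide":[0,0,0],"spin":0}
  ]
}}

```text
time_s: 3.02
ee_pos: [0.5841, -0.0557, 0.3073]
eef_rot: [-1.569, 0.002, 0.215]
force: [-0.3, -0.2, -0.0]
grip_width: 0.0938
```

Request:
{"name": "step_arm", "arguments": {
  "plan": [
    {"grip":-1,"slide":[0,0,0],"spin":0},
    {"grip":-1,"slide":[0,0,0],"spin":0}
  ]
}}

```text
time_s: 3.18
ee_pos: [0.5816, -0.06, 0.3087]
eef_rot: [-1.571, 0.001, 0.214]
force: [-0.8, 0.1, 0.4]
grip_width: 0.0938
```

Run:
```python
from h import *
c=cams.calibration("wrist");print(c["T"]);o=get_obs();print(o["ee_pos"],o["eef_rot"])
im=cams.camera("wrist");cv2.imwrite("pics/w1.png",im)
K,T=c["K"],c["T"]
def fr(u,v):
    x,y=u-K[0,2],v-K[1,2];r=np.hypot(x,y);th=r/K[0,0]
    return T[:3,3],T[:3,:3]@np.array([np.sin(th)*x/r,-np.sin(th)*y/r,-np.cos(th)])
h=cv2.cvtColor(im,cv2.COLOR_BGR2HSV);m=((h[...,0]<6)|(h[...,0]>174))&(h[...,1]>170)&(h[...,2]>50)
for ce,st in blobs(m,200):
    p,d=fr(*ce);print(ce,st,p+d*(.19-p[2])/d[2])
```

```text
[[ 0.977  -0.2055 -0.0563  0.5651]
 [ 0.2131  0.9409  0.2633  0.0173]
 [-0.0012 -0.2693  0.9631  0.4874]
 [ 0.      0.      0.      1.    ]]
[ 0.5816 -0.06    0.3087] [-1.5705  0.0012  0.2138]
[290.1114 168.1772] [ 264  140   54   56 2370] [ 0.6081 -0.0368  0.19  ]
```

View pics/w1.png

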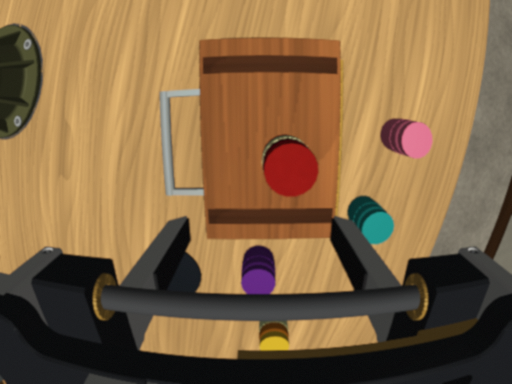

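Wrist view: the red lid at (290,168) gives jar (0.608,-0.037), agreeing with the other two cameras, and the chest edges are square to the tool. I centre over the jar, then descend.

Request:
{"name": "step_arm", "arguments": {
  "plan": [
    {"grip":-1,"slide":[0.0153,0,0.0085],"spin":0},
    {"grip":-1,"slide":[0.0152,0,0.0084],"spin":0},
    {"grip":-1,"slide":[0,0.02,0],"spin":0},
    {"grip":-1,"slide":[0,0.02,0],"spin":0},
    {"grip":-1,"slide":[0,0.02,0],"spin":0},
    {"grip":-1,"slide":[0,0.01,0],"spin":0},
    {"grip":-1,"slide":[0,0,0],"spin":0},
    {"grip":-1,"slide":[0,0,0],"spin":0}
  ]
}}

```text
time_s: 3.9
ee_pos: [0.608, -0.0373, 0.2402]
eef_rot: [-1.571, -0.0, 0.215]
force: [0.3, 0.8, 0.8]
grip_width: 0.0939
```

Request:
{"name": "step_arm", "arguments": {
  "plan": [
    {"grip":-1,"slide":[0,0.012,0],"spin":0},
    {"grip":-1,"slide":[0,0.012,0],"spin":0},
    {"grip":-1,"slide":[0,0.012,0],"spin":0},
    {"grip":-1,"slide":[0,0.012,0],"spin":0},
    {"grip":-1,"slide":[0,0.012,0],"spin":0},
    {"grip":-1,"slide":[0,0.012,0],"spin":0},
    {"grip":-1,"slide":[0,0.012,0],"spin":0},
    {"grip":-1,"slide":[0,0.008,0],"spin":0},
    {"grip":-1,"slide":[0,0.005,0],"spin":0},
    {"grip":-1,"slide":[0,0,0],"spin":0},
    {"grip":-1,"slide":[0,0,0],"spin":0}
  ]
}}

```text
time_s: 4.82
ee_pos: [0.6082, -0.0367, 0.1426]
eef_rot: [-1.571, -0.0, 0.216]
force: [0.1, -0.0, 1.0]
grip_width: 0.094
```

Request:
{"name": "step_arm", "arguments": {
  "plan": [
    {"grip":0.0,"slide":[0,0,0],"spin":0},
    {"grip":0.1,"slide":[0,0,0],"spin":0},
    {"grip":0.3,"slide":[0,0,0],"spin":0},
    {"grip":0.5,"slide":[0,0,0],"spin":0},
    {"grip":1,"slide":[0,0,0],"spin":0},
    {"grip":1,"slide":[0,0,0],"spin":0},
    {"grip":1,"slide":[0,0,0],"spin":0},
    {"grip":1,"slide":[0,0,0],"spin":0},
    {"grip":1,"slide":[0,0,0],"spin":0}
  ],
  "force": 20
}}

```text
time_s: 5.57
ee_pos: [0.6082, -0.0367, 0.1425]
eef_rot: [-1.571, -0.0, 0.216]
force: [-0.3, 1.0, 1.8]
grip_width: 0.0579
```

Width is 57.9 mm, so the jar body is held. Lifting.

Request:
{"name": "step_arm", "arguments": {
  "plan": [
    {"grip":1,"slide":[0,-0.004,0],"spin":0},
    {"grip":1,"slide":[0,-0.008,0],"spin":0},
    {"grip":1,"slide":[0,-0.012,0],"spin":0},
    {"grip":1,"slide":[0,-0.014,0],"spin":0},
    {"grip":1,"slide":[0,-0.014,0],"spin":0},
    {"grip":1,"slide":[0,-0.014,0],"spin":0},
    {"grip":1,"slide":[0,-0.008,0],"spin":0},
    {"grip":1,"slide":[0,-0.004,0],"spin":0},
    {"grip":1,"slide":[0,0,0],"spin":0},
    {"grip":1,"slide":[0,0,0],"spin":0}
  ]
}}

```text
time_s: 6.4
ee_pos: [0.608, -0.0366, 0.2201]
eef_rot: [-1.571, 0.0, 0.216]
force: [-0.1, -0.5, -4.4]
grip_width: 0.0573
```

Request:
{"name": "step_arm", "arguments": {
  "plan": [
    {"grip":1,"slide":[-0.0073,0,-0.0088],"spin":0},
    {"grip":1,"slide":[-0.0074,0,-0.0088],"spin":0},
    {"grip":1,"slide":[-0.0147,0,-0.0176],"spin":0},
    {"grip":1,"slide":[-0.0147,0,-0.0176],"spin":0},
    {"grip":1,"slide":[-0.0147,0,-0.0176],"spin":0},
    {"grip":1,"slide":[-0.0147,0,-0.0176],"spin":0},
    {"grip":1,"slide":[-0.0147,0,-0.0176],"spin":0},
    {"grip":1,"slide":[-0.0147,0,-0.0176],"spin":0},
    {"grip":1,"slide":[-0.0147,0,-0.0176],"spin":0},
    {"grip":1,"slide":[-0.0147,0,-0.0176],"spin":0},
    {"grip":1,"slide":[-0.0147,0,-0.0176],"spin":0},
    {"grip":1,"slide":[-0.0147,0,-0.0175],"spin":0},
    {"grip":1,"slide":[-0.0147,0,-0.0175],"spin":0},
    {"grip":1,"slide":[-0.0147,0,-0.0175],"spin":0},
    {"grip":1,"slide":[-0.0074,0,-0.0088],"spin":0},
    {"grip":1,"slide":[-0.0073,0,-0.0088],"spin":0},
    {"grip":1,"slide":[0,0,0],"spin":0},
    {"grip":1,"slide":[0,0,0],"spin":0}
  ]
}}

```text
time_s: 7.9
ee_pos: [0.4597, -0.3212, 0.2203]
eef_rot: [-1.57, 0.0, 0.215]
force: [1.2, 0.5, -3.3]
grip_width: 0.0575
```

Run:
```python
from h import *
o=get_obs();print(o["ee_pos"],o["force"],o["grip_width"])
im=cams.camera("scene");cv2.imwrite("pics/s2.png",cv2.resize(im[60:260,150:350],None,fx=3,fy=3))
```

```text
[ 0.4597 -0.3212  0.2203] [ 1.2199  0.5303 -3.3215] 0.05745413384113566
```

View pics/s2.png

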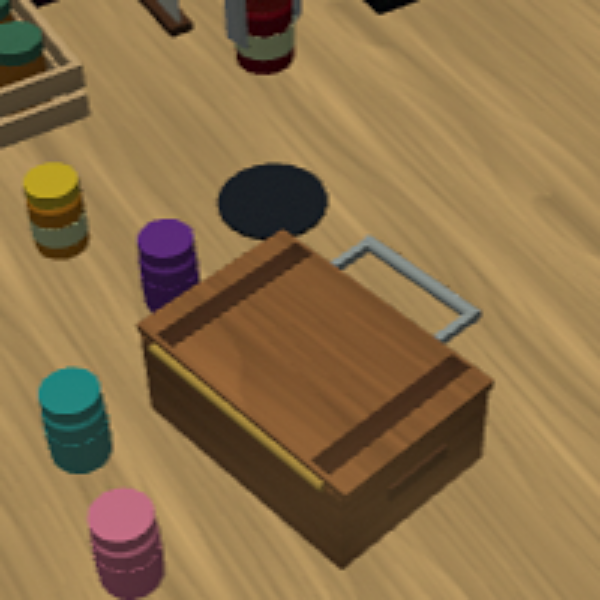

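The jar is held upright above the coaster, at about (265,35) in the crop. Descending to about 10 mm above contact (TCP 0.0365), then slowly.

Request:
{"name": "step_arm", "arguments": {
  "plan": [
    {"grip":1,"slide":[0,0.006,0],"spin":0},
    {"grip":1,"slide":[0,0.014,0],"spin":0},
    {"grip":1,"slide":[0,0.018,0],"spin":0},
    {"grip":1,"slide":[0,0.018,0],"spin":0},
    {"grip":1,"slide":[0,0.018,0],"spin":0},
    {"grip":1,"slide":[0,0.018,0],"spin":0},
    {"grip":1,"slide":[0,0.018,0],"spin":0},
    {"grip":1,"slide":[0,0.018,0],"spin":0},
    {"grip":1,"slide":[0,0.018,0],"spin":0},
    {"grip":1,"slide":[0,0.014,0],"spin":0},
    {"grip":1,"slide":[0,0.008,0],"spin":0},
    {"grip":1,"slide":[0,0.004,0],"spin":0},
    {"grip":1,"slide":[0,0,0],"spin":0},
    {"grip":1,"slide":[0,0,0],"spin":0}
  ]
}}

```text
time_s: 9.12
ee_pos: [0.4603, -0.3212, 0.049]
eef_rot: [-1.571, -0.0, 0.217]
force: [-0.2, 0.1, -3.6]
grip_width: 0.0575
```

Request:
{"name": "step_arm", "arguments": {
  "plan": [
    {"grip":1,"slide":[0,0.002,0],"spin":0},
    {"grip":1,"slide":[0,0.002,0],"spin":0},
    {"grip":1,"slide":[0,0.0015,0],"spin":0},
    {"grip":1,"slide":[0,0.001,0],"spin":0},
    {"grip":1,"slide":[0,0.001,0],"spin":0},
    {"grip":1,"slide":[0,0.001,0],"spin":0},
    {"grip":1,"slide":[0,0,0],"spin":0},
    {"grip":1,"slide":[0,0,0],"spin":0}
  ]
}}

```text
time_s: 9.78
ee_pos: [0.4599, -0.3212, 0.0399]
eef_rot: [-1.571, 0.0, 0.216]
force: [0.7, -0.0, -3.9]
grip_width: 0.0576
```

Request:
{"name": "step_arm", "arguments": {
  "plan": [
    {"grip":1,"slide":[0,0.001,0],"spin":0},
    {"grip":1,"slide":[0,0.001,0],"spin":0},
    {"grip":1,"slide":[0,0.0007,0],"spin":0},
    {"grip":1,"slide":[0,0,0],"spin":0},
    {"grip":1,"slide":[0,0,0],"spin":0}
  ]
}}

```text
time_s: 10.2
ee_pos: [0.4599, -0.3211, 0.0372]
eef_rot: [-1.571, 0.0, 0.216]
force: [-0.6, 0.3, -3.4]
grip_width: 0.0572
```

Request:
{"name": "step_arm", "arguments": {
  "plan": [
    {"grip":1,"slide":[0,0.0005,0],"spin":0},
    {"grip":1,"slide":[0,0.0005,0],"spin":0},
    {"grip":1,"slide":[0,0,0],"spin":0},
    {"grip":1,"slide":[0,0,0],"spin":0}
  ]
}}

```text
time_s: 10.53
ee_pos: [0.4599, -0.3212, 0.0366]
eef_rot: [-1.571, -0.0, 0.216]
force: [-2.0, 1.7, 2.2]
grip_width: 0.0577
```

Contact (the force went from -3.4 to +2.2 N). Releasing gradually.

Request:
{"name": "step_arm", "arguments": {
  "plan": [
    {"grip":-0.3,"slide":[0,0,0],"spin":0},
    {"grip":-0.5,"slide":[0,0,0],"spin":0},
    {"grip":-0.8,"slide":[0,0,0],"spin":0},
    {"grip":-1,"slide":[0,0,0],"spin":0},
    {"grip":-1,"slide":[0,0,0],"spin":0},
    {"grip":-1,"slide":[0,0,0],"spin":0},
    {"grip":-1,"slide":[0,0,0],"spin":0}
  ]
}}

```text
time_s: 11.12
ee_pos: [0.4599, -0.3211, 0.0362]
eef_rot: [-1.571, -0.0, 0.216]
force: [-0.3, -0.1, 0.1]
grip_width: 0.094
```

Request:
{"name": "step_arm", "arguments": {
  "plan": [
    {"grip":-1,"slide":[0,-0.005,0],"spin":0},
    {"grip":-1,"slide":[0,-0.01,0],"spin":0},
    {"grip":-1,"slide":[0,-0.015,0],"spin":0},
    {"grip":-1,"slide":[0,-0.02,0],"spin":0},
    {"grip":-1,"slide":[0,-0.02,0],"spin":0},
    {"grip":-1,"slide":[0,-0.02,0],"spin":0},
    {"grip":-1,"slide":[0,-0.02,0],"spin":0},
    {"grip":-1,"slide":[0,-0.02,0],"spin":0},
    {"grip":-1,"slide":[0,-0.02,0],"spin":0},
    {"grip":-1,"slide":[0,-0.015,0],"spin":0},
    {"grip":-1,"slide":[0,0,0],"spin":0},
    {"grip":-1,"slide":[0,0,0],"spin":0}
  ]
}}

```text
time_s: 12.12
ee_pos: [0.46, -0.3212, 0.202]
eef_rot: [-1.572, -0.001, 0.216]
force: [-0.6, -0.2, -1.3]
grip_width: 0.0939
```

Run:
```python
from h import *
ct,cs=cams.calibration("top"),cams.calibration("scene")
o=get_obs();print(o["ee_pos"],o["force"],o["grip_width"])
c=cams.calibration("wrist");w=cams.camera("wrist");s=cams.camera("scene")
cv2.imwrite("pics/s3.png",cv2.resize(s[60:260,150:350],None,fx=3,fy=3));cv2.imwrite("pics/w3.png",w)
```

```text
[ 0.46   -0.3212  0.202 ] [-0.6188 -0.2177 -1.3148] 0.09392582266182282
```

View pics/s3.png

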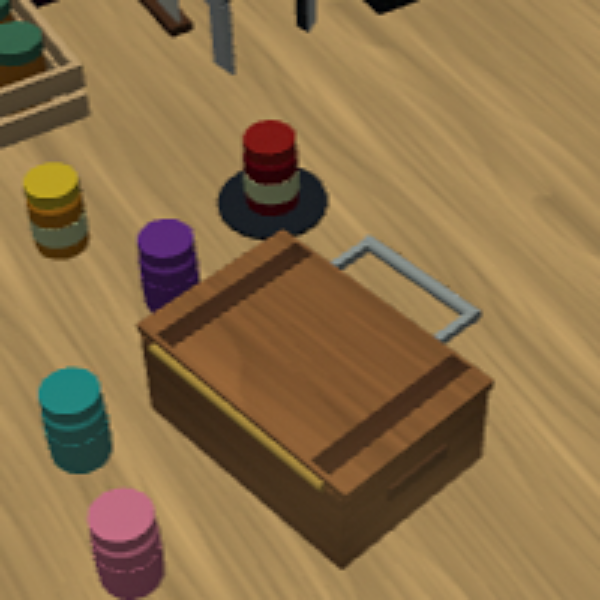

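View pics/w3.png

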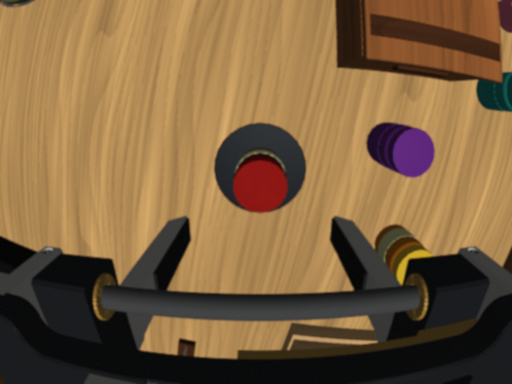

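The jar stands upright, well inside the coaster: scene crop (270,165), wrist (260,183) on disc centre (260,167). Next I move above the bar with the jaws partly closed.

Request:
{"name": "step_arm", "arguments": {
  "plan": [
    {"grip":-1,"slide":[0.0018,0,0.01],"spin":0},
    {"grip":-1,"slide":[0.0037,0,0.0201],"spin":0},
    {"grip":-1,"slide":[0.0037,0,0.0201],"spin":0},
    {"grip":-1,"slide":[0.0037,0,0.0201],"spin":0},
    {"grip":-1,"slide":[0.0037,0,0.0201],"spin":0},
    {"grip":-1,"slide":[0.0037,0,0.0201],"spin":0},
    {"grip":0.1,"slide":[0.0037,0,0.0201],"spin":0},
    {"grip":0.1,"slide":[0.0037,0,0.0201],"spin":0},
    {"grip":0.1,"slide":[0.0037,0,0.0201],"spin":0},
    {"grip":0.1,"slide":[0.0037,0,0.0201],"spin":0},
    {"grip":0.1,"slide":[0.0037,0,0.0201],"spin":0},
    {"grip":0.1,"slide":[0.0037,0,0.0201],"spin":0},
    {"grip":0.1,"slide":[0.0037,0,0.0201],"spin":0},
    {"grip":0.1,"slide":[0.0018,0,0.0101],"spin":0},
    {"grip":0.1,"slide":[0,0,0],"spin":0},
    {"grip":0.1,"slide":[0,0,0],"spin":0}
  ]
}}

```text
time_s: 13.55
ee_pos: [0.4506, -0.0555, 0.201]
eef_rot: [-1.571, 0.0, 0.217]
force: [-0.3, -0.1, -0.1]
grip_width: 0.0423
```

Run:
```python
from h import *
o=get_obs();print(o["ee_pos"],o["eef_rot"],o["grip_width"])
c=cams.calibration("wrist");w=cams.camera("wrist");cv2.imwrite("pics/w4.png",cv2.resize(w[:, :],None,fx=1.5,fy=1.5))
s=cams.camera("scene");cv2.imwrite("pics/s4.png",cv2.resize(s[60:260,200:400],None,fx=3,fy=3))
np.save("w4T.npy",c["T"])
# reproject predicted bar ends
T,K=c["T"],c["K"]
for P in([.4653,-.1219,.106],[.4398,.0084,.106],[.4642,-.1201,.106],[.435,.0121,.106]):
    q=T[:3,:3].T@(np.array(P)-T[:3,3]);th=np.arctan2(np.hypot(q[0],q[1]),-q[2]);ph=np.arctan2(-q[1],q[0]);print(1.5*(K[0,2]+K[0,0]*th*np.cos(ph)),1.5*(K[1,2]+K[0,0]*th*np.sin(ph)))
```

```text
[ 0.4506 -0.0555  0.201 ] [-1.5708  0.0004  0.2173] 0.04231659228858277
389.8246241744805 380.18649952440967
395.2363255070757 183.59492288444486
388.83125936613965 377.65508308763265
388.8590430460417 176.02422501581609
```

View pics/w4.png

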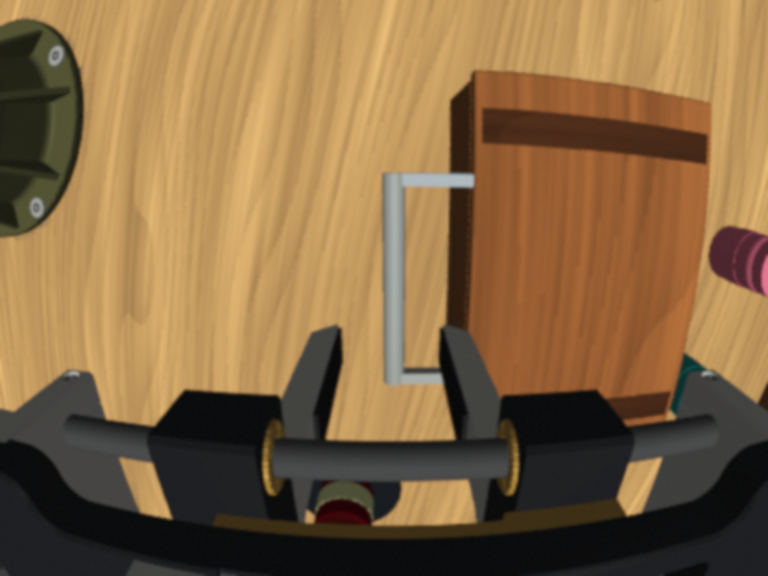

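View pics/s4.png

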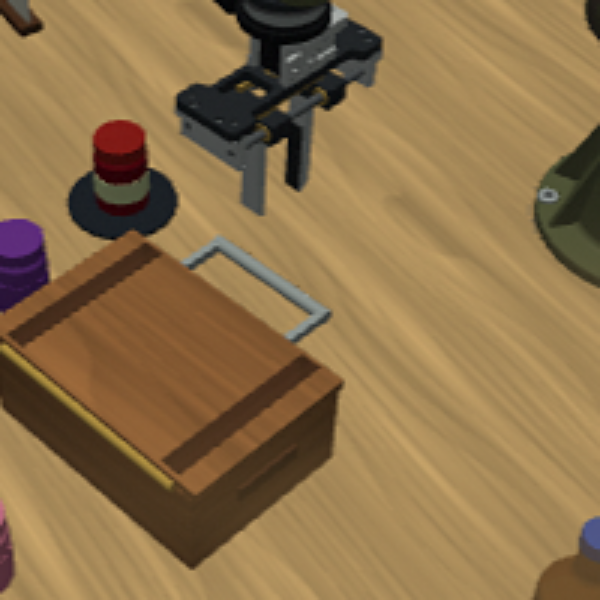

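Wrist view: the bar is vertical at u≈394 of the enlarged picture, v 175–383, squarely between the fingers. I'll refine its position from this view.

Run:
```python
from h import *
c=cams.calibration("wrist");K,T=c["K"],np.load("w4T.npy")
def fr(u,v,z):
    x,y=u-K[0,2],v-K[1,2];r=np.hypot(x,y);th=r/K[0,0]
    d=T[:3,:3]@np.array([np.sin(th)*x/r,-np.sin(th)*y/r,-np.cos(th)]);p=T[:3,3]
    return p+d*(z-p[2])/d[2]
w=cv2.imread("pics/w4.png")
h=cv2.cvtColor(w,cv2.COLOR_BGR2HSV)
pts=[]
for v in range(195,365,10):
    r=h[v,360:440]; i=np.where((r[:,1]<60)&(r[:,2]>80))[0]+360
    if len(i)>8: pts.append(fr(i.mean()/1.5,v/1.5,.106))
pts=np.array(pts);l=cv2.fitLine(pts[:,:2].astype(np.float32),cv2.DIST_HUBER,0,.01,.01).ravel();print(len(pts),l,np.degrees(np.arctan2(l[1],l[0])))
e=fr(394/1.5,174/1.5,.106),fr(394/1.5,384/1.5,.106);print(e,(e[0]+e[1])/2,np.linalg.norm(e[0]-e[1]))
n=np.array([np.cos(.217),np.sin(.217)])
print("offset along tool x of bar from TCP",(l[2:]-np.array([.4506,-.0555]))@n)
```

```text
17 [ 0.2195 -0.9756  0.4484 -0.0352] -77.32092
(array([0.4378, 0.014 , 0.106 ]), array([ 0.4688, -0.1242,  0.106 ])) [ 0.4533 -0.0551  0.106 ] 0.14165839819720322
offset along tool x of bar from TCP 0.0022728937673541544
```

Request:
{"name": "step_arm", "arguments": {
  "plan": [
    {"grip":0.1,"slide":[0.002,0.01,0],"spin":0},
    {"grip":0.1,"slide":[0,0.018,0],"spin":0},
    {"grip":0.1,"slide":[0,0.018,0],"spin":0},
    {"grip":0.1,"slide":[0,0.018,0],"spin":0},
    {"grip":0.1,"slide":[0,0.018,0],"spin":0},
    {"grip":0.1,"slide":[0,0.015,0],"spin":0},
    {"grip":0.1,"slide":[0,0.012,0],"spin":0},
    {"grip":0.1,"slide":[0,0.005,0],"spin":0},
    {"grip":0.1,"slide":[0,0,0],"spin":0},
    {"grip":0.1,"slide":[0,0,0],"spin":0}
  ]
}}

```text
time_s: 14.48
ee_pos: [0.4527, -0.0555, 0.0872]
eef_rot: [-1.571, 0.0, 0.216]
force: [0.3, 0.1, -0.2]
grip_width: 0.0422
```

Request:
{"name": "step_arm", "arguments": {
  "plan": [
    {"grip":0.4,"slide":[0,0,0],"spin":0},
    {"grip":0.6,"slide":[0,0,0],"spin":0},
    {"grip":1,"slide":[0,0,0],"spin":0},
    {"grip":1,"slide":[0,0,0],"spin":0},
    {"grip":1,"slide":[0,0,0],"spin":0},
    {"grip":1,"slide":[0,0,0],"spin":0},
    {"grip":1,"slide":[0,0,0],"spin":0},
    {"grip":1,"slide":[0,0,0],"spin":0}
  ],
  "force": 20
}}

```text
time_s: 15.15
ee_pos: [0.4526, -0.0552, 0.0874]
eef_rot: [-1.571, 0.0, 0.216]
force: [-3.8, -1.5, 5.0]
grip_width: 0.0133
```

Run:
```python
import numpy as np
th=np.concatenate([[0,.7,1.5],np.arange(3.5,47,2),[47.5,48.6,49.3,49.7,50]])
r=228.08;a=np.radians(th+1.5)
x=np.round(r*(np.cos(np.radians(1.5))-np.cos(a)),1);z=np.round(r*(np.sin(a)-np.sin(np.radians(1.5))),1)
for t,i,j in zip(th[1:],np.diff(x),np.diff(z)):print(t,round(i,1),round(j,1))
print(x[-1],z[-1])
```

```text
0.7 0.1 2.8
1.5 0.1 3.2
3.5 0.6 7.9
5.5 0.8 7.9
7.5 1.1 7.9
9.5 1.4 7.8
11.5 1.7 7.8
13.5 1.9 7.8
15.5 2.2 7.6
17.5 2.4 7.6
19.5 2.8 7.5
21.5 3.0 7.3
23.5 3.2 7.3
25.5 3.5 7.2
27.5 3.7 7.0
29.5 4.0 6.9
31.5 4.2 6.8
33.5 4.5 6.6
35.5 4.6 6.4
37.5 5.0 6.3
39.5 5.1 6.1
41.5 5.3 5.9
43.5 5.5 5.7
45.5 5.8 5.5
47.5 5.9 5.4
48.6 3.3 2.8
49.3 2.1 1.8
49.7 1.3 1.0
50.0 0.9 0.7
86.0 172.5
```

Request:
{"name": "step_arm", "arguments": {
  "plan": [
    {"grip":1,"slide":[0.0001,-0.0028,0],"spin":0},
    {"grip":1,"slide":[0.0001,-0.0032,0],"spin":0},
    {"grip":1,"slide":[0.0006,-0.0079,0],"spin":0},
    {"grip":1,"slide":[0.0008,-0.0079,0],"spin":0},
    {"grip":1,"slide":[0.0011,-0.0079,0],"spin":0},
    {"grip":1,"slide":[0.0014,-0.0078,0],"spin":0},
    {"grip":1,"slide":[0.0017,-0.0078,0],"spin":0},
    {"grip":1,"slide":[0.0019,-0.0078,0],"spin":0},
    {"grip":1,"slide":[0,0,0],"spin":0},
    {"grip":1,"slide":[0,0,0],"spin":0}
  ]
}}

```text
time_s: 15.98
ee_pos: [0.4599, -0.0536, 0.141]
eef_rot: [-1.571, 0.001, 0.216]
force: [-6.4, -3.5, -0.3]
grip_width: 0.0138
```

Forces are small, so I continue the arc.

Request:
{"name": "step_arm", "arguments": {
  "plan": [
    {"grip":1,"slide":[0.0022,-0.0076,0],"spin":0},
    {"grip":1,"slide":[0.0024,-0.0076,0],"spin":0},
    {"grip":1,"slide":[0.0028,-0.0075,0],"spin":0},
    {"grip":1,"slide":[0.003,-0.0073,0],"spin":0},
    {"grip":1,"slide":[0.0032,-0.0073,0],"spin":0},
    {"grip":1,"slide":[0.0035,-0.0072,0],"spin":0},
    {"grip":1,"slide":[0.0037,-0.007,0],"spin":0},
    {"grip":1,"slide":[0.004,-0.0069,0],"spin":0},
    {"grip":1,"slide":[0,0,0],"spin":0},
    {"grip":1,"slide":[0,0,0],"spin":0}
  ]
}}

```text
time_s: 16.82
ee_pos: [0.483, -0.0484, 0.1998]
eef_rot: [-1.571, 0.004, 0.216]
force: [-18.4, -4.6, 7.7]
grip_width: 0.0133
```

Request:
{"name": "step_arm", "arguments": {
  "plan": [
    {"grip":1,"slide":[0.0042,-0.0068,0],"spin":0},
    {"grip":1,"slide":[0.0045,-0.0066,0],"spin":0},
    {"grip":1,"slide":[0.0046,-0.0064,0],"spin":0},
    {"grip":1,"slide":[0.005,-0.0063,0],"spin":0},
    {"grip":1,"slide":[0.0051,-0.0061,0],"spin":0},
    {"grip":1,"slide":[0.0053,-0.0059,0],"spin":0},
    {"grip":1,"slide":[0.0055,-0.0057,0],"spin":0},
    {"grip":1,"slide":[0.0058,-0.0055,0],"spin":0},
    {"grip":1,"slide":[0,0,0],"spin":0},
    {"grip":1,"slide":[0,0,0],"spin":0}
  ]
}}

```text
time_s: 17.65
ee_pos: [0.5224, -0.0399, 0.2511]
eef_rot: [-1.572, 0.001, 0.216]
force: [-23.9, -3.8, 22.4]
grip_width: 0.0136
```

A radial pull of about 33 N has built up, so my arc is slightly inside the true one. I'll relax it outward along the lid direction and see how the force responds.

Request:
{"name": "step_arm", "arguments": {
  "plan": [
    {"grip":1,"slide":[-0.001,-0.001,0],"spin":0},
    {"grip":1,"slide":[-0.001,-0.001,0],"spin":0},
    {"grip":1,"slide":[0,0,0],"spin":0},
    {"grip":1,"slide":[0,0,0],"spin":0}
  ]
}}

```text
time_s: 17.98
ee_pos: [0.5215, -0.0401, 0.2505]
eef_rot: [-1.571, 0.0, 0.216]
force: [-3.6, -2.2, 2.4]
grip_width: 0.0134
```

Run:
```python
from h import *
o=get_obs();print(o["ee_pos"],o["force"],o["moment"])
s=cams.camera("scene");t=cams.camera("top")
cv2.imwrite("pics/s5f.png",s);cv2.imwrite("pics/t5f.png",t)
cv2.imwrite("pics/s5.png",cv2.resize(s[60:260,180:380],None,fx=3,fy=3))
cv2.imwrite("pics/t5.png",cv2.resize(t[130:280,190:390],None,fx=4,fy=4))
```

```text
[ 0.5215 -0.0401  0.2505] [-3.5709 -2.2408  2.3603] [-0.3622  0.7798  0.0211]
```

View pics/s5.png

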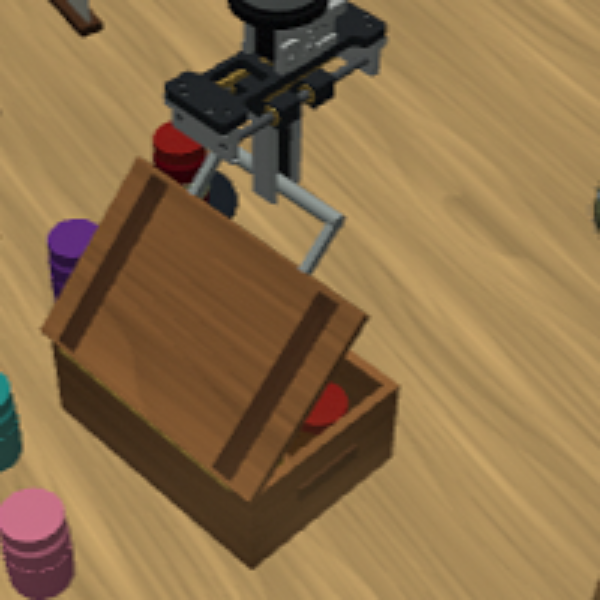

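View pics/t5.png

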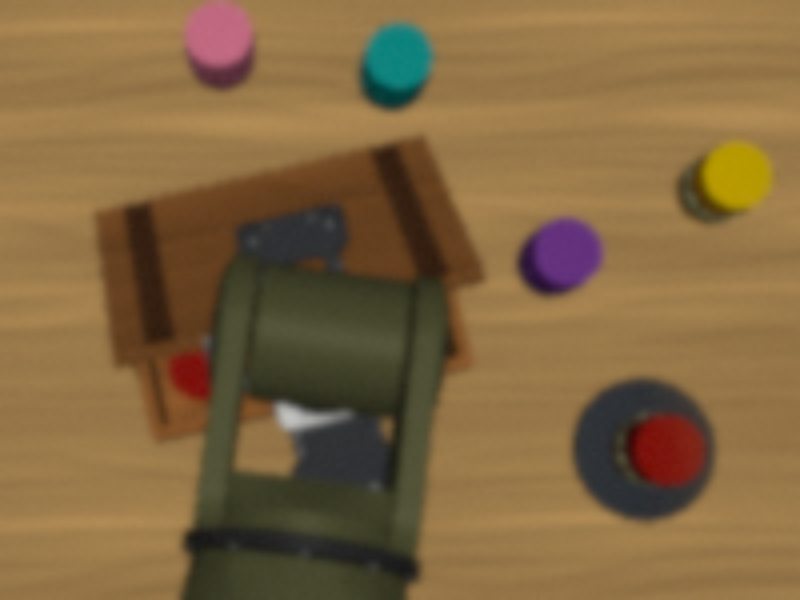

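```bash
cat > tri.py <<'E'
from h import *
def tri(a,b):
    A=np.zeros((3,3));B=np.zeros(3)
    for p,d in(a,b):
        d=d/np.linalg.norm(d);M=np.eye(3)-np.outer(d,d);A+=M;B+=M@p
    return np.linalg.solve(A,B)
E
python3 - <<'E'
from tri import *
ct,cs=cams.calibration("top"),cams.calibration("scene")
S=lambda x,y:(x/3+180-.33,y/3+60-.33);Tt=lambda x,y:(x/4+190-.4,y/4+130-.4)
for a,b in(((140,158),(484,278)),((368,318),(115,366))):
    P=tri(ray(cs,*S(*a)),ray(ct,*Tt(*b)));print(P,"reproj",proj(cs,P)-S(*a),proj(ct,P)-Tt(*b), "angle from z",np.degrees(np.arcsin((P[2]-.1)/.1804))-3.8)
# single view: intersect with vertical plane? bar ends from scene
u=np.array([np.cos(.218),np.sin(.218),0]);w=np.array([-u[1],u[0],0]);H=np.array([.675,-.0045,.1])
# angle via ray-vs-end circle: corner lies in plane w.(P-H)=±.135
for (x,y),s in(((140,158),-.135),((368,318),.135)):
    p,d=ray(cs,*S(x,y));k=(s-(p-H)@w)/(d@w);P=p+k*d-H;print("scene corner",P@u,P[2],np.hypot(P@u,P[2]),np.degrees(np.arctan2(P[2],-P@u))-3.8)
for (x,y),s in(((344,217),.070),((215,150),-.070)):
    p,d=ray(cs,*S(x,y));k=(s-(p-H)@w)/(d@w);P=p+k*d-H;print("scene bar",P@u,P[2],np.hypot(P@u,P[2]),np.degrees(np.arctan2(P[2],-P@u))-1.5)
# from TCP
o=get_obs();P=o["ee_pos"]+[0,0,.019]-H;print("tcp",P@u,P[2],np.hypot(P@u,P[2]),np.degrees(np.arctan2(P[2],-P@u))-1.5)
E
```

```text
[ 0.5825 -0.1621  0.23  ] reproj [0.0029 0.0004] [ 0.0015 -0.0023] angle from z 42.290236257310696
[0.523  0.1004 0.2273] reproj [-0.3174 -0.0153] [-0.1571  0.2127] angle from z 41.101812112888226
scene corner -0.12524173789985832 0.12881931088422757 0.17966610077826056 42.00675997762249
scene corner -0.1272011275818806 0.1260374617365488 0.17906861427702475 40.93671993430208
scene bar -0.1656051260779607 0.1662354775166511 0.23464716441603609 43.60883669212192
scene bar -0.15514706597500766 0.1586153022669907 0.2218770519767698 44.13330478505162
tcp -0.15769043568521063 0.16939444577305754 0.23143195925660934 45.549328566648875
```

Relaxing by 2.8 mm took the force to about 4 N. The kinematic estimate (bar 70.5 mm further in than when shut) gives about 44.8°. The rough image clicks give 41–44°. I continue to about 50° by the kinematic estimate, then measure carefully.

Request:
{"name": "step_arm", "arguments": {
  "plan": [
    {"grip":1,"slide":[0.0023,-0.0022,0],"spin":0},
    {"grip":1,"slide":[0.0024,-0.0022,0],"spin":0},
    {"grip":1,"slide":[0.0025,-0.0022,0],"spin":0},
    {"grip":1,"slide":[0.0025,-0.0021,0],"spin":0},
    {"grip":1,"slide":[0.0025,-0.0021,0],"spin":0},
    {"grip":1,"slide":[0.0018,-0.0014,0],"spin":0},
    {"grip":1,"slide":[0.0015,-0.0014,0],"spin":0},
    {"grip":1,"slide":[0,0,0],"spin":0},
    {"grip":1,"slide":[0,0,0],"spin":0},
    {"grip":1,"slide":[0,0,0],"spin":0}
  ]
}}

```text
time_s: 18.92
ee_pos: [0.5364, -0.0368, 0.2643]
eef_rot: [-1.571, 0.001, 0.216]
force: [-7.3, -1.4, 6.5]
grip_width: 0.013
```

Run:
```python
from h import *
o=get_obs();print(o["ee_pos"],o["force"],o["grip_width"])
u=np.array([np.cos(.217),np.sin(.217),0]);print("along u",(o["ee_pos"]-[.4526,-.0552,.0874])@u)
c=cams.calibration("wrist");np.save("w6T.npy",c["T"])
w=cams.camera("wrist");s=cams.camera("scene");t=cams.camera("top")
for n,i in(("w",w),("s",s),("t",t)):cv2.imwrite(f"pics/{n}6f.png",i)
cv2.imwrite("pics/s6.png",cv2.resize(s[100:220,190:310],None,fx=5,fy=5,interpolation=cv2.INTER_CUBIC))
cv2.imwrite("pics/w6.png",cv2.resize(w,None,fx=1.5,fy=1.5))
cv2.imwrite("pics/t6.png",cv2.resize(t[150:240,205:325],None,fx=6,fy=6,interpolation=cv2.INTER_CUBIC))
```

```text
[ 0.5364 -0.0368  0.2643] [-7.3474 -1.3791  6.5045] 0.013015973252133021
along u 0.08575091634253312
```

View pics/s6.png

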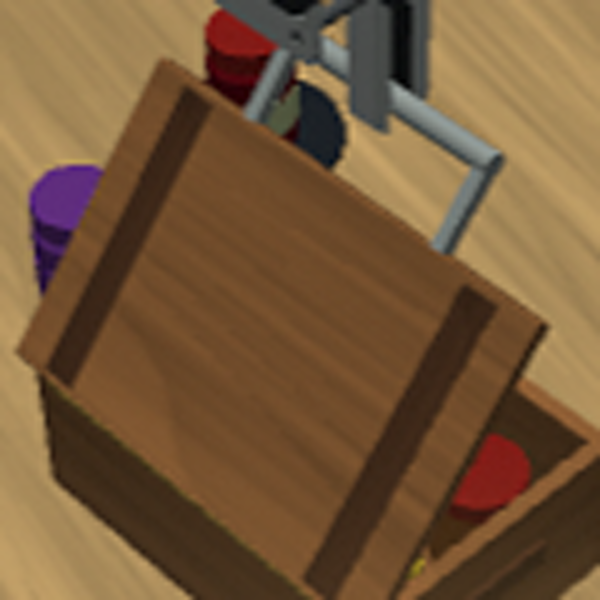

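View pics/w6.png

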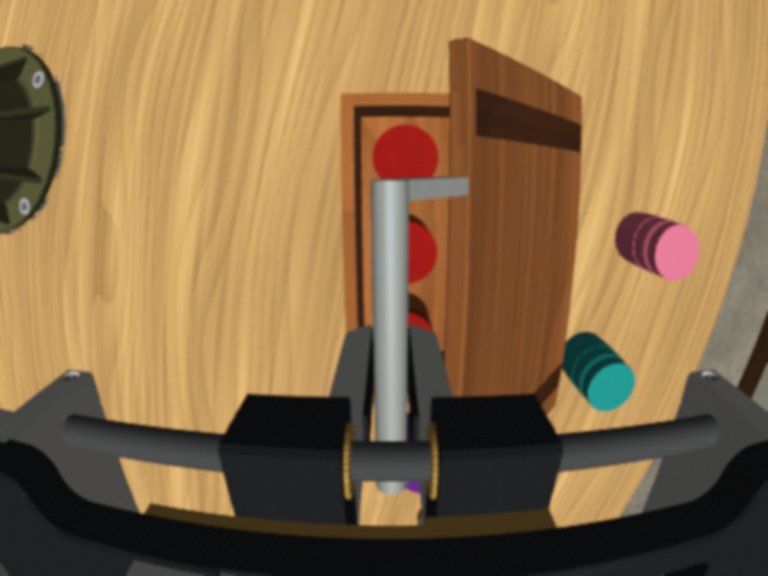

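View pics/t6.png

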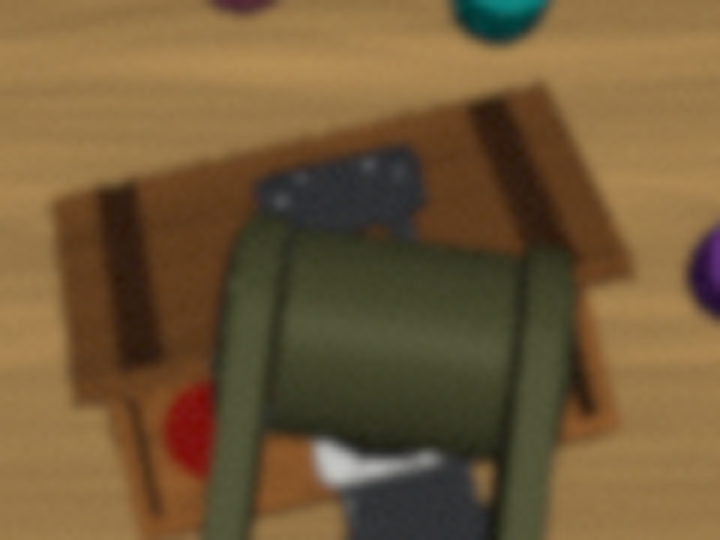

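Run:
```python
from tri import *
ct,cs,cw=cams.calibration("top"),cams.calibration("scene"),cams.calibration("wrist")
K,T=cw["K"],np.load("w6T.npy")
def wray(u,v):
    u,v=u/1.5-.17,v/1.5-.17
    x,y=u-K[0,2],v-K[1,2];r=np.hypot(x,y);th=r/K[0,0]
    return T[:3,3],T[:3,:3]@np.array([np.sin(th)*x/r,-np.sin(th)*y/r,-np.cos(th)])
S=lambda x,y:ray(cs,x/5+190-.4,y/5+100-.4);Tt=lambda x,y:ray(ct,x/6+205-.42,y/6+150-.42)
u=np.array([np.cos(.217),np.sin(.217),0]);w=np.array([-u[1],u[0],0])
H=np.array([.4526,-.0552,.1])+.228*u
print("H",H,"centre offset w of two lid estimates",(np.array([.5865,-.022,.1])-H)@w)
def show(n,r,s,ph):
    p,d=r;k=(s-(p-H)@w)/(d@w);P=p+k*d-H;print(n,P@u,P[2],"r",np.hypot(P@u,P[2]),"ang",np.degrees(np.arctan2(P[2],-P@u))-ph)
for dw in(0,.002):
    show("S corner L",S(545,325),.135+dw,3.8);show("S corner R",S(165,60),-.135+dw,3.8)
    show("S bar end",S(500,157),.07+dw,1.5)
    show("W top corner",wray(469,38),.135+dw,3.8);show("W bot corner",wray(449,42),.135+dw,0);show("W bar end",wray(391,180),.07+dw,1.5)
for a,b,n in((S(545,325),wray(469,38),"corner S-W"),(S(545,325),Tt(75,403),"corner S-T"),(S(165,60),Tt(633,278),"R S-T"),(S(500,157),wray(391,180),"bar S-W")):
    P=tri(a,b)-H;print(n,P@u,P@w,P[2],"ang+ph",np.degrees(np.arctan2(P[2],-P@u)))
```

```text
H [ 0.6753 -0.0061  0.1   ] centre offset w of two lid estimates 0.0035925875376636076
S corner L -0.11518375254999814 0.13720278905733427 r 0.1791421284249201 ang 46.186048589570824
S corner R -0.11403401891106547 0.13679751886647182 r 0.17809356708492294 ang 46.38551012128173
S bar end -0.15013366233470765 0.17821182838018298 r 0.23302268632182535 ang 48.38770558282538
W top corner -0.10779185489209689 0.1482782774790198 r 0.183318115725708 ang 50.18447955833771
W bot corner -0.11550584520953718 0.13955889397376978 r 0.18115817719537664 ang 50.38716039435595
W bar end -0.14174626472255286 0.13671934231909288 r 0.19693700040104534 ang 42.465796315850916
S corner L -0.11282965608049708 0.14036591416266095 r 0.18009197969360755 ang 47.406802704227786
S corner R -0.11248544625616926 0.1388832121617005 r 0.17872191314945532 ang 47.19500754542002
S bar end -0.14792118195141263 0.1808848965873255 r 0.23366647573691518 ang 49.22493108580542
W top corner -0.10657058937722157 0.14132184729141822 r 0.17700043797139967 ang 49.18010960733979
W bot corner -0.11456030663354852 0.1322908003248535 r 0.17499977059002939 ang 49.108309881103324
W bar end -0.14179332046493592 0.1823029687653108 r 0.23095393079382281 ang 50.62460070324552
corner S-W -0.10852582361313103 0.13782949247801266 0.14392402655584974 ang+ph 52.981902657812476
corner S-T -0.11351047406980264 0.136152857608327 0.13926809444020474 ang+ph 50.81824117473093
R S-T -0.11451101444876244 -0.13315145288741398 0.13733376396268365 ang+ph 50.178130465057606
bar S-W -0.1430955177615854 0.07365929354109844 0.1852139923425876 ang+ph 52.310483126346924
```

The outermost corner seen in the scene and top views is the underside edge (the lid's front face is visible), so those give 50.0–51.2°. The wrist corners give 49.1–50.4° and the kinematics 49.9°, so the lid is at about 50°. I'll settle briefly and check steadiness, the jar and the bystanders.

Request:
{"name": "step_arm", "arguments": {
  "plan": [
    {"grip":1,"slide":[0,0,0],"spin":0},
    {"grip":1,"slide":[0,0,0],"spin":0},
    {"grip":1,"slide":[0,0,0],"spin":0},
    {"grip":1,"slide":[0,0,0],"spin":0},
    {"grip":1,"slide":[0,0,0],"spin":0},
    {"grip":1,"slide":[0,0,0],"spin":0},
    {"grip":1,"slide":[0,0,0],"spin":0},
    {"grip":1,"slide":[0,0,0],"spin":0},
    {"grip":1,"slide":[0,0,0],"spin":0},
    {"grip":1,"slide":[0,0,0],"spin":0}
  ]
}}

```text
time_s: 19.9
ee_pos: [0.5363, -0.0368, 0.2642]
eef_rot: [-1.571, 0.001, 0.216]
force: [-6.9, -1.9, 5.8]
grip_width: 0.0138
```

Run:
```python
from h import *
ct=cams.calibration("top");t0=cv2.imread("pics/top0.png");t=cams.camera("top");cv2.imwrite("pics/t7.png",t)
cs=cams.calibration("scene");s=cams.camera("scene");cv2.imwrite("pics/s7.png",s)
for n,(x0,y0,x1,y1) in dict(bottle=(110,225,170,270),mug=(115,160,165,210),honey=(355,160,390,195)).items():
    print(n,"mean diff",np.abs(t0[y0:y1,x0:x1].astype(int)-t[y0:y1,x0:x1]).mean())
h=cv2.cvtColor(t,cv2.COLOR_BGR2HSV);m=((h[...,0]<6)|(h[...,0]>174))&(h[...,1]>190)&(h[...,2]>60)
for ce,st in blobs(m,100):
    if 300<ce[0]<400:print("jar",ce,st,onz(ct,*ce,.091))
s6=cv2.imread("pics/s6f.png");print("lid drift",np.abs(s6[100:220,190:310].astype(int)-s[100:220,190:310]).mean())
o=get_obs();print(o["ee_pos"],o["force"],o["grip_width"],o["time_s"])
```

```text
bottle mean diff 5.894074074074074
mug mean diff 5.980533333333334
honey mean diff 6.358095238095238
jar [355.9698 242.1422] [348 234  17  17 232] [ 0.4591 -0.3193  0.091 ]
lid drift 0.6722685185185185
[ 0.5363 -0.0368  0.2642] [-7.4202 -2.8893  7.113 ] 0.013234564588628954 20.0
```

View pics/s7.png

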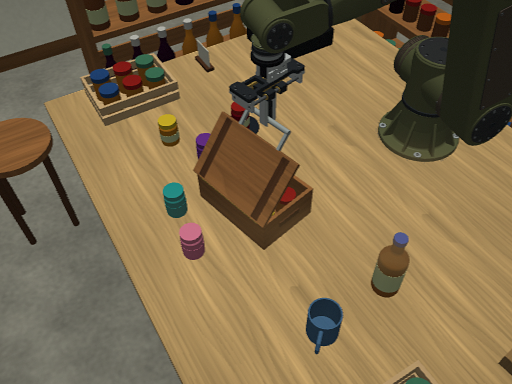

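The lid is held steady. The jar top measures (0.459,-0.319), 2 mm off the coaster centre. The bottle (390,265), mug (324,320) and honey jar (168,129) are where they started.

```bash
python3 -c "
from station import hand_in;print(hand_in())"
```

```text
the job is handed in; nothing more can be done
None
```

I set the jam jar down upright on the slate coaster and let go of it. I then gripped the bar, raised the lid to about 50° and handed in at 20 s while still holding it.

**Jar:** the last top view puts its top about 2 mm from the coaster centre. It touched down at about 2 N.

**Lid angle:** the kinematic estimate is 49.9°. The image checks disagree by a degree or so:
- The wrist-view lid corners give 49.1–50.4°.
- The scene and top-view corners give 50.0–51.2°, provided the visible corner is the underside edge. My first reading took it for the top edge and came out at about 46–47°. I dropped that reading because it disagreed with the other estimates.
- The bar-end rays scattered, from 42.5° to 50.8°, because they are sensitive to the assumed position along the bar.

**Steadiness and forces:** the lid did not drift over the last second. Forces on the tool there were about 10 N. During the lift a radial pull reached about 33 N, and I relaxed it.

**Bystanders:** the bottle, honey jar and mug look unmoved. The image-difference check was inconclusive because it showed a uniform change of about 6 grey levels for all three. I relied on their unchanged pixel positions instead.

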